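# Set the gap fixture to its gauge mark and lock it

### The job

With a light fingertip, roll the top of the knurled wheel on the gap-setting fixture, in as many strokes as it takes, until the pointer of the sliding jaw stands level with the line on the gauge rider, and take the finger off the wheel. Then press the lock lever down flat onto its rest and move clear. Pinch and lift nothing, do not push the sliding jaw itself, and leave the loose parts round the fixture where they stand.

Things in the scene. Friction and masses are not known exactly. Their poses are not given: they have to be found in the camera images.
- fixture: gap-setting fixture screwed to the worktop: grey plate 96 (x) x 250 (y) x 8 mm, origin under its centre. y runs along it from the wheel end to the lever end, the way the sliding jaw closes; z up. Jaws in the middle (fixed one at y = +44 to +62 mm, 38 mm high). Highest: raised lever tip, 75 mm. Keep clear of the lamp to its left (world x 0.42 to 0.79, y 0.40 to 0.65, z 0.22 to 0.63 m)
- wheel: knurled dark wheel on edge, 50 mm diameter, 18 wide, axis along fixture x; origin at its centre. Cheeks beside it: 38 mm over all, tops at z 48. Bearings are rigid, the rim grips well (press 4 to 15 N to roll); it turns stiffly (1.5 N at the rim) and stays as left. Top rolled to fixture +y closes the jaw, to -y opens it: 8 mm per rad, 0.32 mm per mm of rim. Over 60 N on it is a fault
- wheel_top (a point): fixed point at the top of the wheel, over its axis, 65 mm above the worktop
- jaw: sliding steel jaw, 34 x 18 mm, 38 mm high, driven along the fixture's y by the wheel through a rack; a thin pointer with a black line on top sticks out of it towards the fixture's -x. Origin under the jaw's centre at worktop height. Must not be pushed directly
- pointer (a point): tip of the jaw's pointer, on its black line, 14.5 mm above the worktop; it starts 10 to 36 mm short (on the -y side) of the mark
- mark (a point): pointer-side end of the black line across the gauge rider, a small steel block (14 x 14 x 3.5 mm) set on an aluminium strip beside the jaws, fixed; same axes as the fixture. The setting is right when pointer and mark have the same y along the fixture
- lock_lever (a joint): lock lever, rad: 0 = raised (about 50 degrees up), 0.87 = pressed down flat on its rest. It moves stiffly (about 1.6 N at the tip) and stays where it is left. Starts raised, 0 to 0.12
- lever_tip (a point): middle of the top face of the lever's black paddle (20 x 20 mm), 50 mm from the hinge. The hinge is level, along the fixture's y, 28 mm above the worktop, at fixture x = +32, y = +95 mm; the lever points from it to the fixture's -x and up. Pressed flat, this point is 32 mm above the worktop, at fixture x = -18 mm
- gauge_block: loose ground steel block 10 x 40 x 30 mm near the fixture's -x side, to be left alone; origin at the centre of its underside
- eraser: loose eraser 22 x 52 x 12 mm near the fixture's -x side, to be left alone; origin at the centre of its underside
- brass_weight: loose brass weight, 31 mm diameter, 51 mm high, near the fixture's +x side, to be left alone; origin at the centre of its underside
- collet_3: loose steel collet, 24 mm diameter, 34 mm high, near the fixture's +x side, to be left alone; origin at the centre of its underside

How it is judged:
On the way, in this order (a step that is already met when the one before it is completed fails the run):
1. the pointer stands at the mark with the finger off the wheel and the lever still raised (y of pointer in the frame of mark between -0.0025 and 0.0025 m and contact force between each of the arm, the fingers and wheel below 0.2 N and value of joint lock_lever below 0.25 rad), for 0.3 s.
2. the lock lever is pressed down flat (value of joint lock_lever above 0.77 rad), for 0.1 s.
At the end, for the whole second after the job is handed in: the jaw's pointer is at rest within 2.5 mm of the gauge mark along the fixture, the lock lever is down (at least 0.77 of 0.87 rad), and the four loose parts stand within 20 mm of where they were (y of pointer in the frame of mark between -0.0025 and 0.0025 m and value of joint lock_lever above 0.77 rad and linear speed of jaw below 0.003 m/s and distance of each of gauge_block, eraser, brass_weight, collet_3 from where it was at the start of the episode below 0.02 m); the robot touches nothing.
It fails at once if the sliding jaw is pushed directly by the robot (contact force between any of the arm, the fingers and jaw above 1.5 N).
It fails at once if the wheel is pinched or pressed harder than 60 N (contact force between the fingers and wheel above 60 N).
It fails at once if a loose part is lifted, tipped over or shoved (distance of any of gauge_block, eraser, brass_weight, collet_3 from where it was at the start of the episode above 0.025 m or height (world z) of any of gauge_block, eraser, brass_weight, collet_3 above 0.012 m or angle between any of gauge_block, eraser, brass_weight, collet_3's own z axis and vertical above 0.5 rad).
It also fails if it takes over 61 s, if anything falls off the work surface, if the arm or the gripper's body presses on something with over 40 N, if the wrist force passes 120 N, or if a joint passes its speed limit or range.

### The arm

A 6-joint arm with a two-finger parallel gripper is mounted at the origin on a cart in front of the work surface, level with it; the furniture and walls round the work are solid. World frame = base frame: x ahead of the robot, y to its left, z up, the work surface at z = 0. Lengths are in m, angles in rad, forces in N, time in s.
With the tool pointing down it reaches from about 0.275 to 0.875 m from the base axis. Payload 12.5 kg.
Tool frame: the origin (TCP) lies on the centre line of the jaws, within the pads' length; the fingertips stand r.finger_overhang ahead of it and the grasp point (between the pads) lies 3 mm ahead of it (r.finger_overhang is the distance from the TCP to the fingertips, in m); z points along the fingers, y is the direction in which the jaws open and shut (so a half turn about z gives the same grasp; the last joint's range is limited). The gripper opens to 85 mm and grips with 20 to 120 N. Pads are 22 mm wide; open, the fingers measure 114 mm over their backs; the gripper's body (76 mm by 85 mm) begins 54 mm behind the grasp point. The pads swing forward as they close: fully open they stand 13 mm farther back than shut.
Start: joints at [-1.326, 0.351, 1.652, -0, 1.139, -0.085], TCP at [0.178, -0.52, 0.253] pointing down, gripper open.
Joint ranges: [-2.75, 2.75], [-0.79, 2.1], [0.01, 2.65], [-1.57, 4.71], [0.07, 3.14], [-2.87, 2.87]. Speed limits (rad/s): [2.22, 2.22, 2.79, 3.14, 3.14, 3.14].

### API

Orientations are given as a unit quaternion [x, y, z, w].
In Python, from cell import r, optics gives the robot as it stands. The module is installed in compiled form; this text tells all that it offers. Calls block until the motion is done:
- r.move_to(position, orientation): joint-space move of the TCP to a pose.
- r.move_linear(position, rot=None, vel=0.15): straight line of the TCP; rot=None keeps the orientation; vel is the mean speed in m/s.
- r.set_joints(angles): joint-space move.
- r.set_gripper(opening, squeeze=None): opening from 0.0 (shut) to 1.0 (fully open); squeeze is the grip in N (None keeps the last); returns when the fingers have stopped.
- r.sleep(seconds).
- r.inverse_kinematics(position, orientation): joint angles nearest the present ones, or None.
- optics.get_image(name): name is "side" or "top" or "wrist"; returns a dict with "pixels" (420x560x3 uint8, red, green, blue), "depth" (420x560 float32, m along the optical axis (not along the pixel's ray), 0 where there is no reading), "fx", "fy", "cx", "cy" (pixels), "D" ([k1, k2, p1, p2, k3] as OpenCV has them; the pictures are not rectified), "camera_from_world" (4x4, takes a point from world to camera coordinates); the wrist camera has in their place "mount" (4x4, takes a point from camera to tool coordinates, whose origin is the TCP and whose axes are the flange's). Camera axes: x right, y down, z forward; pixel columns grow to the right and rows downward; lengths in m; the calibration is good to about 2 mm. A picture is of the moment at which its call begins: read the wrist's pose just before it.
A pose or a line that the arm cannot do raises r.PlanningError and nothing moves.
- r.hand_in(): hands the job in, once; it reports no verdict.
Readings, each from a call of its own:
- r.current_t(): time.
- r.current_q(): joint angles.
- r.current_qvel(): joint speeds.
- r.current_effort(): joint torques, N m.
- r.current_tool_pos(): TCP position.
- r.current_ee_rot(): TCP orientation.
- r.current_contact_force(): force on the tool from outside, world axes, zero at the start.
- r.current_torque(): the same for the moment, N m.
- r.current_opening(): opening from 0.0 (shut) to 1.0 (fully open).
Only numpy, scipy, OpenCV 4.12 (cv2) and the standard library are available. Lean on these libraries where they do the work, as an engineer would, in place of code of your own. Each camera call takes 0.05 s, during which the arm holds its last target.

## Working session

There is one attempt and no reset: what is moved stays moved. The work goes in short steps, each a Python script; the robot and the scene stay as the last script left them, time stands still between calls to the robot, and variables do not carry over. Pictures are saved under pics/ and viewed, and the job is handed in when it is done.

```bash
mkdir -p pics; python3 - <<'E'
from cell import r, optics
import cv2,numpy as np
for n in ["side","top","wrist"]:
    im=optics.get_image(n); cv2.imwrite(f"pics/a_{n}.png",im["pixels"][:,:,::-1]); np.savez(f"a_{n}.npz",**im)
    print(n,im["fx"],im["fy"],im["cx"],im["cy"],im["D"]); print(im.get("camera_from_world",im.get("mount")))
print(r.current_t(),r.finger_overhang,r.current_tool_pos(),r.current_ee_rot(),r.current_opening(),r.current_contact_force())
E
```

```text
side 500.7994677419872 500.7994677419872 281.56244171538935 210.55269682747178 [-0.07957142  0.          0.          0.          0.        ]
[[ 0.99297848 -0.11688459 -0.01821335 -0.55748697]
 [-0.08937773 -0.64043651 -0.7627927   0.10597759]
 [ 0.07749422  0.7590646  -0.64638655  0.8467937 ]
 [ 0.          0.          0.          1.        ]]
top 393.7731491830254 393.7731491830254 285.004352387456 209.61720638583216 [-0.07731054  0.          0.          0.          0.        ]
[[ 0.0038183  -0.99998748 -0.00323338  0.01837551]
 [-0.99857122 -0.00364051 -0.05331297  0.54931346]
 [ 0.05330053  0.00343232 -0.99857262  0.90279827]
 [ 0.          0.          0.          1.        ]]
wrist 365.06461651721975 365.06461651721975 283.471613004981 213.07698590733784 [-0.03827824  0.          0.          0.          0.        ]
[[ 6.08110217e-04 -9.49103497e-01 -3.14963779e-01  7.93275796e-02]
 [ 9.99998818e-01  1.02199072e-03 -1.14891139e-03 -5.82370010e-04]
 [ 1.41232588e-03 -3.14962708e-01  9.49102996e-01 -1.20105384e-01]
 [ 0.00000000e+00  0.00000000e+00  0.00000000e+00  1.00000000e+00]]
0.15 0.022 [ 0.17807468 -0.52013324  0.25290493] [ 9.86437474e-01  1.64136939e-01 -2.94806208e-05 -4.17077081e-04] 0.9984947069512807 [ 0.42831272 -0.24517775  0.0971902 ]
```

View pics/a_side.png

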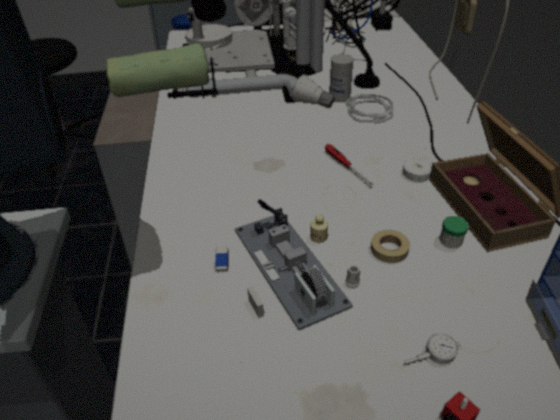

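View pics/a_top.png

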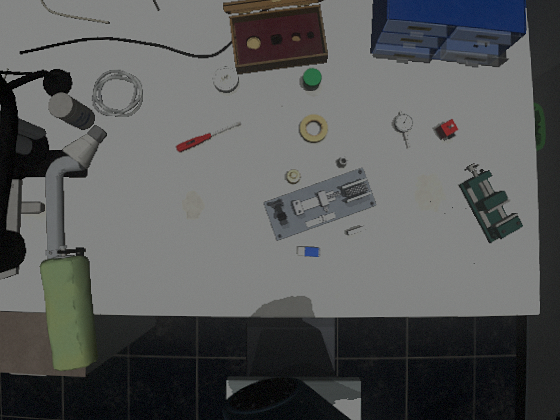

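The side view shows the fixture at about (290,265), with the wheel at its near end (~315,285) and the raised lever at (270,212). The top view shows it at about (320,203), with the wheel at (355,188) and the lever at (278,210). The blue eraser is at (308,252), the gauge block at (354,230), the brass weight at (292,176) and the collet at (342,161). Next I'll enlarge the views and get a rough pose.

```bash
cat > h.py <<'E'
import numpy as np,cv2
from scipy.spatial.transform import Rotation as R
def K(im): return np.array([[im["fx"],0,im["cx"]],[0,im["fy"],im["cy"]],[0,0,1.]])
def ray(im,uv,T=None):
    """world rays; T = world_from_camera"""
    if T is None: T=np.linalg.inv(im["camera_from_world"])
    p=cv2.undistortPoints(np.array(uv,float).reshape(-1,1,2),K(im),np.array(im["D"],float)).reshape(-1,2)
    d=np.c_[p,np.ones(len(p))]@T[:3,:3].T
    return T[:3,3],d
def onz(im,uv,z,T=None):
    o,d=ray(im,uv,T); return o+d*((z-o[2])/d[:,2])[:,None]
def tri(rays):
    A=np.zeros((3,3));b=np.zeros(3)
    for o,d in rays:
        d=d/np.linalg.norm(d);P=np.eye(3)-np.outer(d,d);A+=P;b+=P@o
    x=np.linalg.solve(A,b); return x,[np.linalg.norm((np.eye(3)-np.outer(d,d)/(d@d))@(x-o)) for o,d in rays]
def wT(im,pos,q):
    T=np.eye(4);T[:3,:3]=R.from_quat(q).as_matrix();T[:3,3]=pos
    return T@im["mount"]
def load(f): 
    z=np.load(f); return {k:z[k] for k in z.files}
E
python3 - <<'E'
from h import *
im=load("a_top.npz")
p=im["pixels"][155:265,250:390,::-1]; cv2.imwrite("pics/b_top.png",cv2.resize(p,None,fx=5,fy=5,interpolation=cv2.INTER_CUBIC))
s=load("a_side.npz")
p=s["pixels"][190:330,200:370,::-1]; cv2.imwrite("pics/b_side.png",cv2.resize(p,None,fx=4,fy=4,interpolation=cv2.INTER_CUBIC))
m=cv2.inRange(cv2.GaussianBlur(im["pixels"],(3,3),0)[155:265,250:390],(40,40,40),(125,130,140))
m=cv2.morphologyEx(m,cv2.MORPH_CLOSE,np.ones((9,9)))
c=max(cv2.findContours(m,0,2)[0],key=cv2.contourArea); rect=cv2.minAreaRect(c);print(rect)
b=cv2.boxPoints(rect)+[250,155]; w=onz(im,b,.008);print(b,w)
print(np.linalg.norm(np.diff(np.r_[w,w[:1]],axis=0),axis=1),w.mean(0))
print([onz(im,[[u,v]],.0)[0].round(3) for u,v in [(308,252),(354,230),(292,176),(342,161)]])
E
```

```text
((69.04013061523438, 47.13587188720703), (81.36393737792969, 109.89472198486328), 73.53998565673828)
[[254.8175602  178.69026566]
 [360.2085495  147.55202103]
 [383.26269531 225.58148193]
 [277.87171173 256.71972656]] [[ 0.62241829  0.09195768  0.008     ]
 [ 0.69797982 -0.15773842  0.008     ]
 [ 0.51284357 -0.2107705   0.008     ]
 [ 0.4394042   0.03668148  0.008     ]]
[0.26087869 0.19258202 0.25811979 0.19117954] [ 0.56816147 -0.05996744  0.008     ]
[array([ 0.45 , -0.034,  0.   ]), array([ 0.502, -0.143,  0.   ]), array([0.63 , 0.004, 0.   ]), array([ 0.667, -0.115,  0.   ])]
```

View pics/b_top.png

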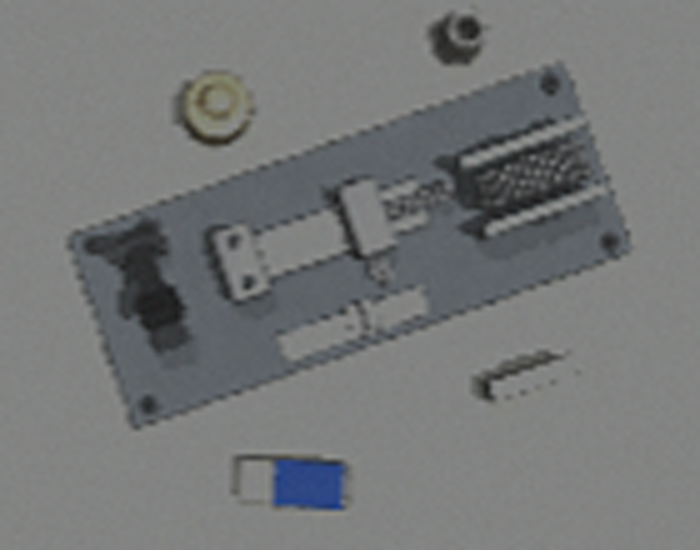

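View pics/b_side.png

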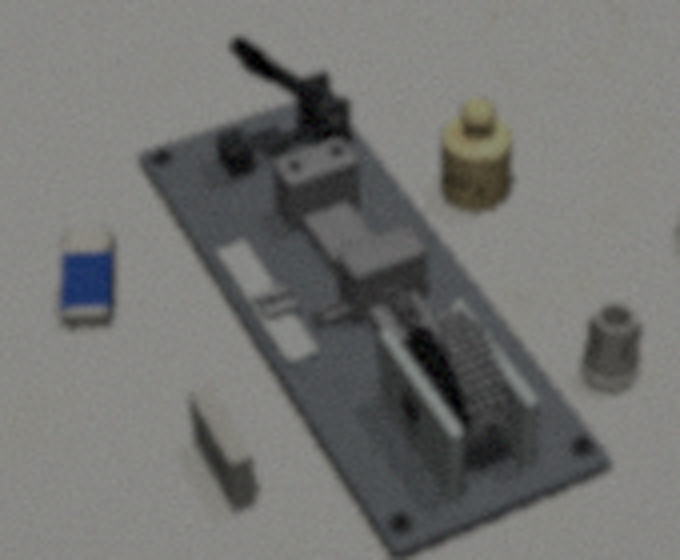

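```bash
python3 - <<'E'
from h import *
im=load("a_top.npz");s=load("a_side.npz")
px=np.array([(72,237),(565,62),(632,245),(137,428)])/5+[250,155]
w=onz(im,px,.008); print(w, np.linalg.norm(np.diff(np.r_[w,w[:1]],axis=0),axis=1),w.mean(0))
ps=np.array([(140,158),(None or 0,0),(610,463),(398,556)])/4+[200,190]
# side corners: index: lever/-x, wheel/+x, wheel/-x
a=onz(s,np.array([(140,158),(610,463),(398,556)])/4+[200,190],.008);print(a)
ids=[3,1,2]
for k,(i,q) in enumerate(zip(ids,[(140,158),(610,463),(398,556)])):
    o,d=ray(im,[px[i]]);o2,d2=ray(s,[np.array(q)/4+[200,190]]);print(tri([(o,d[0]),(o2,d2[0])]))
y=(w[0]+w[3]-w[1]-w[2]);yaw=np.arctan2(-y[0],y[1]);print("yaw",yaw,np.degrees(yaw))
E
```

```text
[[ 0.56640733  0.06893812  0.008     ]
 [ 0.65039882 -0.1638915   0.008     ]
 [ 0.56364123 -0.19491384  0.008     ]
 [ 0.47697762  0.03795399  0.008     ]] [0.24751606 0.09213721 0.24847134 0.09464507] [ 0.56435625 -0.06297831  0.008     ]
[[ 0.48086031  0.03529468  0.008     ]
 [ 0.65228259 -0.16397934  0.008     ]
 [ 0.56517286 -0.19617754  0.008     ]]
(array([0.47885578, 0.0380101 , 0.00559321]), [np.float64(0.0019384722190502446), np.float64(0.0019384722190500775)])
(array([ 0.65133622, -0.16401146,  0.00798553]), [np.float64(0.0009269598484770331), np.float64(0.0009269598484771886)])
(array([ 0.56452062, -0.19525711,  0.00672097]), [np.float64(0.0007906134794356802), np.float64(0.0007906134794356833)])
yaw 0.35125431076867986 20.125389542821978
```

```bash
cat >> h.py <<'E'
C0=np.array([.5648,-.0632]);YAW=0.351
def setyaw(y):
    global FX,FY,ORI
    FX=np.array([np.cos(y),np.sin(y),0]);FY=np.array([-np.sin(y),np.cos(y),0])
    ORI=R.from_matrix(np.c_[FX,-FY,[0,0,-1]]).as_quat()
setyaw(YAW)
def fw(x,y,z): return np.r_[C0,0]+FX*x+FY*y+np.array([0,0,z])
def tofix(p): 
    d=np.atleast_2d(p)-np.r_[C0,0]; return np.c_[d@FX,d@FY,d[:,2]]
def shot(name):
    from cell import r,optics
    r.sleep(0.15)
    pos=np.array(r.current_tool_pos());q=np.array(r.current_ee_rot())
    im=optics.get_image("wrist");T=wT(im,pos,q);im=dict(im);im["T"]=T
    np.savez(name+".npz",**im);cv2.imwrite(f"pics/{name}.png",im["pixels"][:,:,::-1]);print(name,pos.round(4),q.round(4),"t",r.current_t())
    return im
E
python3 - <<'E'
from h import *
from cell import r
for s in (1,-1):
    q=R.from_matrix(np.c_[s*FX,-s*FY,[0,0,-1]]).as_quat()
    for p in [(-100,10,180),(-100,-60,180),(0,-75,100),(0,95,100)]:
        print(s,p,np.round(r.inverse_kinematics(fw(*np.array(p)/1000),q),2))
print(r.current_tool_pos(), fw(0,-.075,.1))
E
```

```text
1 (-100, 10, 180) [-0.28  0.32  1.91 -0.    0.92  0.94]
1 (-100, -60, 180) [-0.39  0.38  1.81 -0.    0.95  0.83]
1 (0, -75, 100) [-0.3   0.64  1.62 -0.    0.89  0.92]
1 (0, 95, 100) [-0.04  0.53  1.82 -0.    0.79  1.18]
-1 (-100, 10, 180) [-0.28  0.32  1.91 -0.    0.92 -2.21]
-1 (-100, -60, 180) [-0.39  0.38  1.81 -0.    0.95 -2.32]
-1 (0, -75, 100) [-0.3   0.64  1.62 -0.    0.89 -2.22]
-1 (0, 95, 100) [-0.04  0.53  1.82 -0.    0.79 -1.96]
[ 0.17807468 -0.52013324  0.25290493] [ 0.59058778 -0.1336272   0.1       ]
```

```bash
python3 - <<'E'
from h import *
from cell import r,optics
r.move_to(fw(-.085,-.055,.165),ORI); shot("w1")
r.move_linear(fw(-.085,.015,.165)); shot("w2")
print(r.current_contact_force())
E
python3 - <<'E'
import cv2
for n in("w1","w2"):
    a=cv2.imread(f"pics/{n}.png"); cv2.imwrite(f"pics/{n}g.png",cv2.convertScaleAbs(cv2.resize(a,None,fx=1.42,fy=1.42,interpolation=cv2.INTER_CUBIC),alpha=1.4))
E
```

```text
w1 [ 0.5038 -0.1448  0.1651] [9.847e-01 1.741e-01 1.000e-04 1.000e-04] t 2.1833
w2 [ 0.4802 -0.079   0.165 ] [9.847e-01 1.742e-01 1.000e-04 1.000e-04] t 3.0
[0.20224518 0.42364155 0.11099182]
```

View pics/w1g.png

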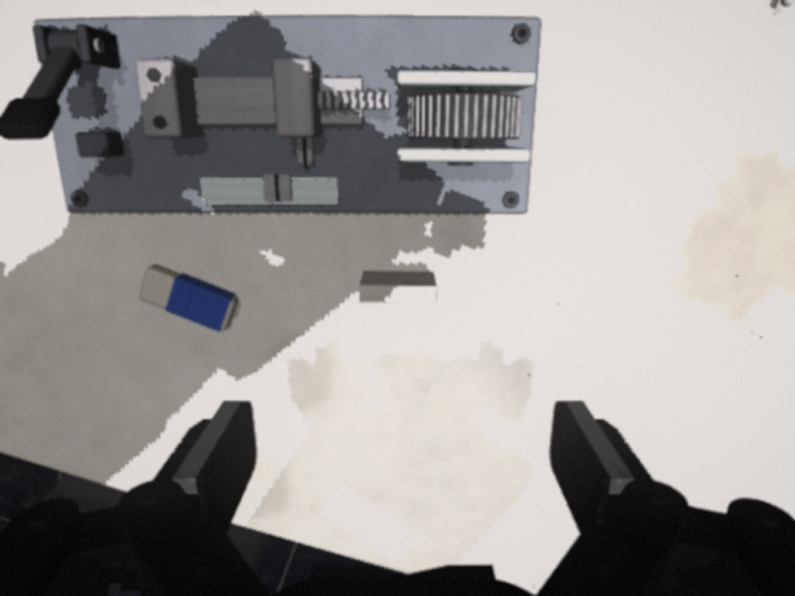

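View pics/w2g.png

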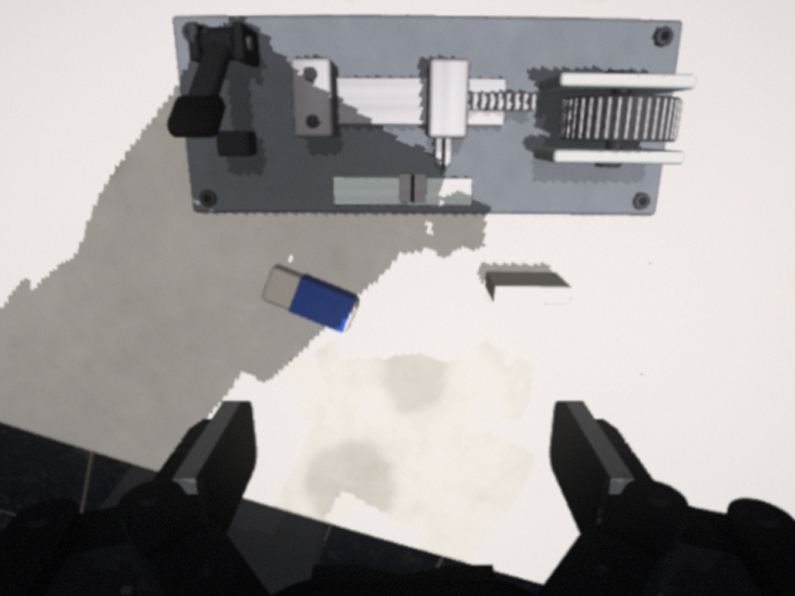

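Both wrist views show the whole fixture (pictures enlarged 1.42x). In w1 the pointer line is at (305,152) and the rider line at (277,187). In w2 they are at (443,153) and (412,187). The wheel spans x 408–520 in w1 and 562–681 in w2. The lever paddle is at (28,118) in w1 and (196,115) in w2. I'll enlarge the details.

```bash
python3 - <<'E'
from h import *
cr={"w1":(165,85),"w2":(260,85)}
out=[]
for n,(u,v) in cr.items():
    p=load(n+".npz")["pixels"][v:v+60,u:u+75,::-1]
    p=cv2.normalize(p,None,0,255,cv2.NORM_MINMAX)
    out.append(cv2.resize(p,None,fx=5.2,fy=9,interpolation=cv2.INTER_NEAREST))
cv2.imwrite("pics/pm.png",np.hstack(out)); print(out[0].shape)
E
```

```text
(540, 390, 3)
```

View pics/pm.png

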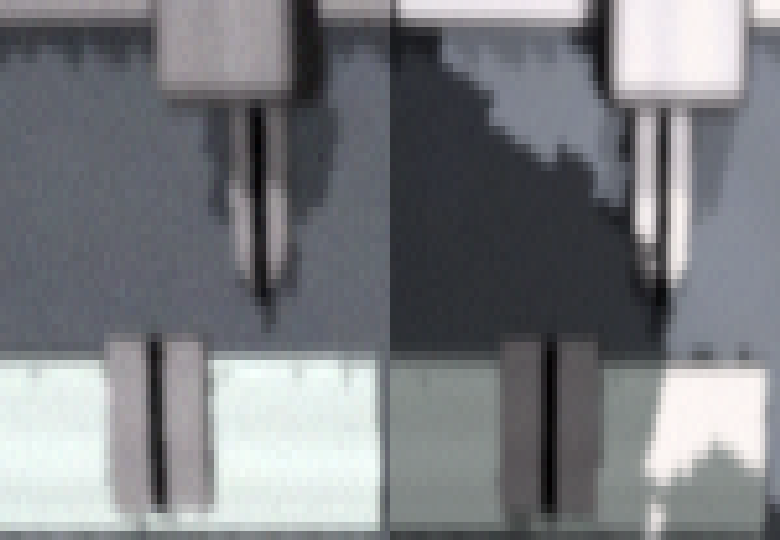

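```bash
cat >> h.py <<'E'
def darkcol(im,u,vs,hw=2):
    """sub-pixel column of a dark near-vertical line near column u, fitted over rows vs"""
    g=im["pixels"].astype(float).mean(2);c=[]
    for v in vs:
        us=np.arange(round(u)-hw,round(u)+hw+1);row=g[v,us];w=np.clip(np.percentile(row,75)-row,0,None);c.append((us*w).sum()/w.sum())
    return np.polyfit(vs,c,1),np.std(c-np.polyval(np.polyfit(vs,c,1),vs))
E
python3 - <<'E'
from h import *
A,B=load("w1.npz"),load("w2.npz")
P={}
for n,im,up,um in (("A",A,215,194),("B",B,311,290.5)):
    fp,sp=darkcol(im,up,range(97,116)); fm,sm=darkcol(im,um,range(123,140))
    # line ends: pointer tip row / mark near-end row
    P[n]=(np.array([np.polyval(fp,116.5),116.5]),np.array([np.polyval(fm,122),122])); print(n,P[n],sp,sm,fp[0],fm[0])
for k,nm in ((0,"pointer"),(1,"mark")):
    rs=[]
    for n,im in (("A",A),("B",B)):
        o,d=ray(im,[P[n][k]],im["T"]);rs.append((o,d[0]))
    x,e=tri(rs);print(nm,x,np.array(e).round(4),"fix",tofix(x).round(4))
    for z in (.0145,):
        print([tofix(onz(im,[P[n][k]],z,im["T"])).round(4) for n,im in (("A",A),("B",B))])
# plate corners
sc=1.42
cA=np.array([(541,18),(527,212),(70,212)])/sc; cB=np.array([(681,20),(654,214),(194,212)])/sc
for a,b in zip(cA,cB):
    o,d=ray(A,[a],A["T"]);o2,d2=ray(B,[b],B["T"]);x,e=tri([(o,d[0]),(o2,d2[0])]);print("corner",x.round(4),np.round(e[0],4),tofix(x).round(4))
w=onz(B,np.array([(175,17),(681,20),(654,214),(194,212)])/sc,.008,B["T"]);print(w.mean(0),tofix(w).round(4))
E
```

```text
A (array([214.5260638, 116.5      ]), array([193.91107894, 122.        ])) 0.0697820555288074 0.08738745721600431 0.03642416359037845 0.06493576641704085
B (array([311.30123456, 116.5       ]), array([290.16356479, 122.        ])) 0.151109020421161 0.01981509669594181 -0.04434980762450251 -0.011285451530689146
pointer [ 0.5455698  -0.07549181  0.01403558] [0.0002 0.0002] fix [[-0.0223 -0.0049  0.014 ]]
[array([[-0.0224, -0.005 ,  0.0145]]), array([[-0.0221, -0.0049,  0.0145]])]
mark [ 0.53672005 -0.06251906  0.01408931] [0.0001 0.0001] fix [[-0.0261  0.0103  0.0141]]
[array([[-0.0262,  0.0102,  0.0145]]), array([[-0.026 ,  0.0103,  0.0145]])]
corner [ 0.6521 -0.1621  0.0027] 0.0003 [[ 0.048  -0.1229  0.0027]]
corner [ 0.562  -0.1944  0.0037] 0.0001 [[-0.0478 -0.1222  0.0037]]
corner [0.476  0.0421 0.002 ] 0.0001 [[-0.0472  0.1294  0.002 ]]
[ 0.56423807 -0.06022545  0.008     ] [[ 0.0483  0.1254  0.008 ]
 [ 0.0473 -0.1203  0.008 ]
 [-0.0473 -0.1201  0.008 ]
 [-0.0463  0.127   0.008 ]]
```

```bash
sed -i 's/^C0=.*/C0=np.array([.5638,-.0600]);YAW=0.347/' h.py; python3 - <<'E'
from h import *
for n in("w1","w2"):
    im=load(n+".npz");T=im["T"];D=im["depth"]
    v,u=np.mgrid[0:160,0:560];uv=np.c_[u.ravel(),v.ravel()].astype(float)
    o,d=ray(im,uv,T); Pw=o+d*D[v,u].ravel()[:,None]; F=tofix(Pw); ok=(D[v,u].ravel()>0)
    F=F[ok]
    m=(F[:,2]>.052)&(F[:,2]<.075)&(F[:,1]<-.03)&(abs(F[:,0])<.03); W=F[m]
    print(n,"wheel",m.sum(),W.min(0).round(4),W.max(0).round(4))
    # fit circle in y,z
    A=np.c_[W[:,1],W[:,2],np.ones(len(W))];s=np.linalg.lstsq(A,(W[:,1:]**2).sum(1),rcond=None)[0];yc,zc=s[0]/2,s[1]/2;print("circle",yc,zc,np.sqrt(s[2]+yc*yc+zc*zc), "x mid",W[:,0].min()/2+W[:,0].max()/2)
    m=(F[:,2]>.044)&(F[:,2]<.051)&(F[:,1]<-.03)&(abs(F[:,0])<.03); Q=F[m];print("cheeks",np.percentile(Q,[2,50,98],axis=0).round(4))
    m=(F[:,2]>.035)&(F[:,1]>.075)&(F[:,1]<.12)&(F[:,2]<.09); L=F[m];print("lever",L.min(0).round(4),L.max(0).round(4),np.median(L,0).round(4))
    for lo,hi in((.045,.055),(.055,.065),(.065,.08)):
        q=L[(L[:,2]>lo)&(L[:,2]<hi)];print(lo,len(q),q.mean(0).round(4) if len(q) else None)
    m=(F[:,2]>.035)&(F[:,2]<.041)&(F[:,1]>-.03)&(F[:,1]<.07);J=F[m];
    print("jaws",[ (J[J[:,1]<.03].min(0).round(3),J[J[:,1]<.03].max(0).round(3)),(J[J[:,1]>.03].min(0).round(3),J[J[:,1]>.03].max(0).round(3))])
    m=(F[:,2]>.006)&(F[:,2]<.010);print("plate z",np.median(F[m],0), "table",np.median(F[abs(F[:,2])<.004][:,2]))
E
```

```text
w1 wheel 2261 [-0.0085 -0.1069  0.052 ] [ 0.0092 -0.0633  0.0668]
circle -0.08524437080383129 0.04043882594878092 0.024123984117188847 x mid 0.0003217474435101477
cheeks [[-0.0182 -0.113   0.0448]
 [ 0.0068 -0.084   0.0472]
 [ 0.0188 -0.057   0.0499]]
lever [-0.0081  0.0814  0.035 ] [0.0402 0.1066 0.0761] [0.0092 0.0915 0.0599]
0.045 338 [0.0167 0.0925 0.0501]
0.055 362 [0.0081 0.0916 0.0608]
0.065 883 [-0.001   0.0923  0.0712]
jaws [(array([-0.008, -0.018,  0.035]), array([0.026, 0.   , 0.04 ])), (array([-0.008,  0.043,  0.035]), array([0.025, 0.062, 0.041]))]
plate z [-0.00347992 -0.00291403  0.00760722] table -0.0005821029579775316
w2 wheel 2274 [-0.0088 -0.1073  0.052 ] [ 0.0097 -0.0623  0.0664]
circle -0.08511260203948838 0.04027714911804091 0.024181194259470858 x mid 0.0004881814853523762
cheeks [[-0.0183 -0.1129  0.0446]
 [ 0.0045 -0.0813  0.047 ]
 [ 0.019  -0.0562  0.0502]]
lever [-0.0076  0.0816  0.035 ] [0.0406 0.1067 0.0766] [0.0083 0.0932 0.062 ]
0.045 286 [0.0175 0.0933 0.05  ]
0.055 311 [0.009  0.0928 0.0606]
0.065 907 [-0.0009  0.0935  0.0713]
jaws [(array([-0.008, -0.018,  0.035]), array([0.025, 0.   , 0.04 ])), (array([-0.008,  0.044,  0.035]), array([0.026, 0.062, 0.041]))]
plate z [-0.0033241   0.00327011  0.00750162] table -0.00047081140719182346
```

Depth agrees with the given fixture: the fixed jaw measures y 43–62, the wheel axis is at y=-85, the wheel top is near 65, and the plate is at 7.6. The gap is 15.2 mm, which needs about 47.5 mm of rim travel. Next I'll shut the fingers, touch down gently and make the first stroke.

```bash
cat >> h.py <<'E'
WY=-0.085;WX=0.0003
def fz(n=4):
    from cell import r
    a=[]
    for _ in range(n): a.append(r.current_contact_force()); r.sleep(0.01)
    return np.mean(a,0)
def stroke(y0,y1,target=7.,step=.003,z0=.0905,lift=.006,log=True):
    """press at fixture y=WY+y0, roll to WY+y1, lift"""
    from cell import r
    r.move_linear(fw(WX,WY+y0,z0),vel=.06); r.sleep(.1); b=fz(8); z=z0
    while True:
        z-=.0004
        if z<.0835: print("no contact");break
        r.move_linear(fw(WX,WY+y0,z),vel=.02); f=fz(3)-b
        if abs(f[2])>target*.75: break
    if log: print("contact z",round(z,4),"f",f.round(2),"t",r.current_t())
    y=y0;mx=0
    while abs(y1-y)>1e-6:
        y+=np.sign(y1-y)*min(step,abs(y1-y))
        r.move_linear(fw(WX,WY+y,z),vel=.03); f=fz(2)-b;mx=max(mx,abs(f[2]))
        if log: print("  y",round(y*1e3,1),"z",round(z,4),"fz",f[2].round(2),"f_along",(f@FY).round(2))
        if abs(f[2])<target*.7: z-=.0003
        elif abs(f[2])>target*1.4: z+=.0003
        if abs(f[2])>30: break
    r.move_linear(fw(WX,WY+y,z+lift),vel=.06)
    print("done t",r.current_t(),"fmax",mx.round(2),"off",(fz()-b).round(2))
E
python3 - <<'E'
from h import *
from cell import r
r.set_gripper(0.0,20); print(r.current_opening(),r.current_t())
r.move_to(fw(WX,WY-.007,.11),ORI)
stroke(-.007,.007)
print(r.current_tool_pos(),tofix(r.current_tool_pos()))
E
```

```text
-0.0002858982994039361 3.7667
contact z 0.0865 f [-2.17 -0.01  6.14] t 7.7917
  y -4.0 z 0.0865 fz 6.08 f_along 0.83
  y -1.0 z 0.0865 fz 6.29 f_along 0.91
  y 2.0 z 0.0865 fz 6.3 f_along 0.81
  y 5.0 z 0.0865 fz 6.11 f_along 1.11
  y 7.0 z 0.0865 fz 6.38 f_along 0.4
done t 9.375 fmax 6.38 off [-0.23  0.02  0.1 ]
[ 0.59059948 -0.13318122  0.09253873] [[ 0.00031483 -0.07793333  0.09253873]]
```

```bash
cat >> h.py <<'E'
def measure(name,up,um=290.2):
    """pointer-mark along fixture y from the w2 pose; up: expected pointer column"""
    from cell import r
    r.move_linear(fw(-.085,.015,.165)+0,vel=.25); im=shot(name)
    return im
E
python3 - <<'E'
from h import *
from cell import r
p=r.current_tool_pos(); r.move_linear([p[0],p[1],.13],vel=.2)
im=measure("m1",0)
p=im["pixels"][85:145,240:360,::-1]
cv2.imwrite("pics/m1c.png",cv2.resize(cv2.normalize(p,None,0,255,cv2.NORM_MINMAX),None,fx=6,fy=6,interpolation=cv2.INTER_NEAREST))
E
```

```text
m1 [ 0.4796 -0.0753  0.1644] [ 9.850e-01  1.724e-01 -2.000e-04 -1.000e-04] t 10.625
```

View pics/m1c.png

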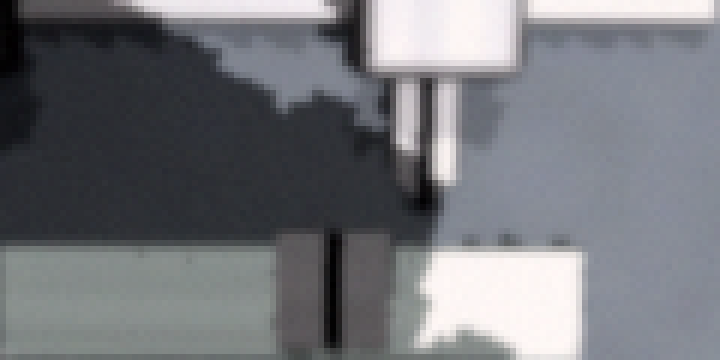

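The crop shows the pointer line at u≈310 and the mark at u≈295. The gap has shrunk by about 6 px, so the wheel is rolling. I'll compute the gap and carry on.

```bash
cat >> h.py <<'E'
def gap(im,up,um,rp=(97,116),rm=(124,140)):
    fp,sp=darkcol(im,up,range(*rp));fm,sm=darkcol(im,um,range(*rm))
    g=[]
    a=onz(im,[[np.polyval(fp,rp[1]),rp[1]]],.0145,im["T"]);b=onz(im,[[np.polyval(fm,rm[0]-2),rm[0]-2]],.0141,im["T"])
    fa,fb=tofix(a)[0],tofix(b)[0];print("pointer",fa.round(4),"mark",fb.round(4),"fit sd",sp.round(2),sm.round(2),"gap mm",((fb-fa)[1]*1e3).round(2));return (fb-fa)[1]
E
python3 - <<'E'
from h import *
from cell import r
gap(load("w2.npz"),311,290.2)
g=gap(load("m1.npz"),310,295)
E
```

```text
pointer [-0.0219 -0.0083  0.0145] mark [-0.0262  0.0068  0.0141] fit sd 0.15 0.02 gap mm 15.18
pointer [-0.0213 -0.0036  0.0145] mark [-0.0255  0.0068  0.0141] fit sd 0.24 0.03 gap mm 10.45
```

```bash
python3 - <<'E'
from h import *
from cell import r
r.move_to(fw(WX,WY-.007,.10),ORI)
stroke(-.007,.007,z0=.0883,lift=.007,log=False)
stroke(-.007,.007,z0=.0883,lift=.007,log=False)
p=r.current_tool_pos(); r.move_linear([p[0],p[1],.13],vel=.2)
im=measure("m2",0)
p=im["pixels"][85:145,240:360,::-1]
cv2.imwrite("pics/m2c.png",cv2.resize(cv2.normalize(p,None,0,255,cv2.NORM_MINMAX),None,fx=6,fy=6,interpolation=cv2.INTER_NEAREST))
E
```

```text
done t 14.7667 fmax 9.0 off [-0.45 -0.07 -0.06]
done t 18.3417 fmax 8.73 off [-0.13 -0.13 -0.37]
m2 [ 0.4796 -0.0753  0.1644] [ 9.850e-01  1.725e-01 -2.000e-04 -1.000e-04] t 19.5833
```

View pics/m2c.png

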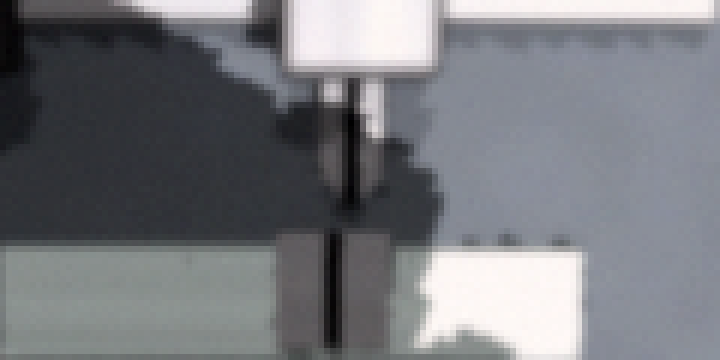

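The crop shows the pointer line at u≈298 and the mark at u≈295, so it's nearly level.

```bash
python3 - <<'E'
from h import *
from cell import r
g=gap(load("m2.npz"),298,295); g2=gap(load("m2.npz"),298,295,rp=(99,113))
s=g/0.33; print("stroke",s)
assert 0<s<.010
r.move_to(fw(WX,WY-s/2,.10),ORI)
stroke(-s/2,s/2,z0=.0883,lift=.007,log=True)
p=r.current_tool_pos(); r.move_linear([p[0],p[1],.13],vel=.2)
im=measure("m3",0)
gap(im,295,295);gap(im,295,295,rp=(99,113))
p=im["pixels"][85:145,240:360,::-1]
cv2.imwrite("pics/m3c.png",cv2.resize(cv2.normalize(p,None,0,255,cv2.NORM_MINMAX),None,fx=6,fy=6,interpolation=cv2.INTER_NEAREST))
E
```

```text
pointer [-0.0213  0.0048  0.0145] mark [-0.0255  0.0068  0.0141] fit sd 0.2 0.03 gap mm 2.06
pointer [-0.0192  0.0048  0.0145] mark [-0.0255  0.0068  0.0141] fit sd 0.22 0.03 gap mm 2.04
stroke 0.006229025955292312
contact z 0.0863 f [-2.61  0.59  8.46] t 22.1167
  y -0.1 z 0.0863 fz 8.64 f_along 0.53
  y 2.9 z 0.0863 fz 8.21 f_along 0.48
  y 3.1 z 0.0863 fz 7.93 f_along -0.52
done t 23.1833 fmax 8.64 off [ 0.1  -0.32  0.36]
m3 [ 0.4796 -0.0753  0.1644] [ 9.850e-01  1.724e-01 -2.000e-04 -1.000e-04] t 24.4333
pointer [-0.0213  0.0068  0.0145] mark [-0.0255  0.0069  0.0141] fit sd 0.17 0.01 gap mm 0.08
pointer [-0.0192  0.0068  0.0145] mark [-0.0255  0.0069  0.0141] fit sd 0.17 0.01 gap mm 0.03
```

View pics/m3c.png

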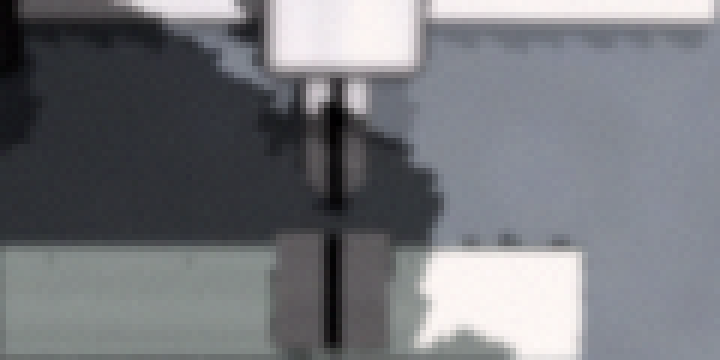

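Pointer and mark now both sit at u≈295, with a gap of about 0.05 mm, and the finger is off the wheel. Next I'll press the lever along its arc.

```bash
python3 - <<'E'
from h import *
from cell import r
def corner(deg,rad=.054):
    t=np.radians(deg); return .032-rad*np.cos(t)+.004*np.sin(t), .028+rad*np.sin(t)+.004*np.cos(t)
LY=.095
x,z=corner(58); r.move_to(fw(x+.011,LY,z+.022+.03),ORI); r.sleep(.1); b=fz(8)
r.move_linear(fw(x+.011,LY,z+.022+.004),vel=.08)
for d in list(range(54,-1,-4)):
    x,z=corner(d); r.move_linear(fw(x+.011,LY,z+.022),vel=.05); f=fz(2)-b; print(d,f.round(1))
    if np.linalg.norm(f)>25: print("STOP");break
else:
    x,z=corner(0)
    for k in range(5):
        if abs((fz(2)-b)[2])>9: break
        z-=.0006; r.move_linear(fw(x+.011,LY,z+.022),vel=.02); print("press",round(z,4),(fz(3)-b).round(1))
r.sleep(.15);print(tofix(r.current_tool_pos()),r.current_t())
p=np.array(r.current_tool_pos())
r.move_linear(p+[0,0,.08],vel=.12)
r.move_linear(fw(-.085,.015,.165),vel=.25); im=shot("m4")
gap(im,295,295)
cv2.imwrite("pics/m4g.png",cv2.convertScaleAbs(cv2.resize(im["pixels"][:,:,::-1],None,fx=1.42,fy=1.42),alpha=1.4))
D=im["depth"];v,u=np.mgrid[0:160,0:560];o,d=ray(im,np.c_[u.ravel(),v.ravel()].astype(float),im["T"]);F=tofix(o+d*D[v,u].ravel()[:,None])
m=(abs(F[:,0]+.018)<.008)&(abs(F[:,1]-.095)<.008);print("paddle z med",np.percentile(F[m][:,2],[10,50,90]))
print(fz(),r.current_t())
E
```

```text
54 [ 0.5  0.7 -0.2]
50 [ 0.1  0.4 -0.4]
46 [0.4 0.6 0.3]
42 [ 0.7 -0.1 -0.5]
38 [-0.1  0.1  0.1]
34 [0.7 0.4 0.2]
30 [-0.2  0.5 -0.2]
26 [ 0.2  0.5 -0.2]
22 [-0.   0.7 -0.3]
18 [0.2 0.1 0.5]
14 [-0.3  0.9  0. ]
10 [ 0.2  1.  -0.3]
6 [0.6 0.4 0.1]
2 [-0.1 -0.   0.1]
press 0.0314 [-1.8  0.3  7.6]
press 0.0308 [-4.   0.3 13.8]
[[-0.01078504  0.09486916  0.05362582]] 30.2167
m4 [ 0.4788 -0.0739  0.1644] [ 9.849e-01  1.732e-01 -4.000e-04 -2.000e-04] t 31.8417
pointer [-0.0216  0.0077  0.0145] mark [-0.0258  0.0075  0.0141] fit sd 0.31 0.03 gap mm -0.23
paddle z med [0.02997646 0.03134801 0.03236528]
[ 0.0994695   0.07814498 -0.09795241] 31.875
```

View pics/m4g.png

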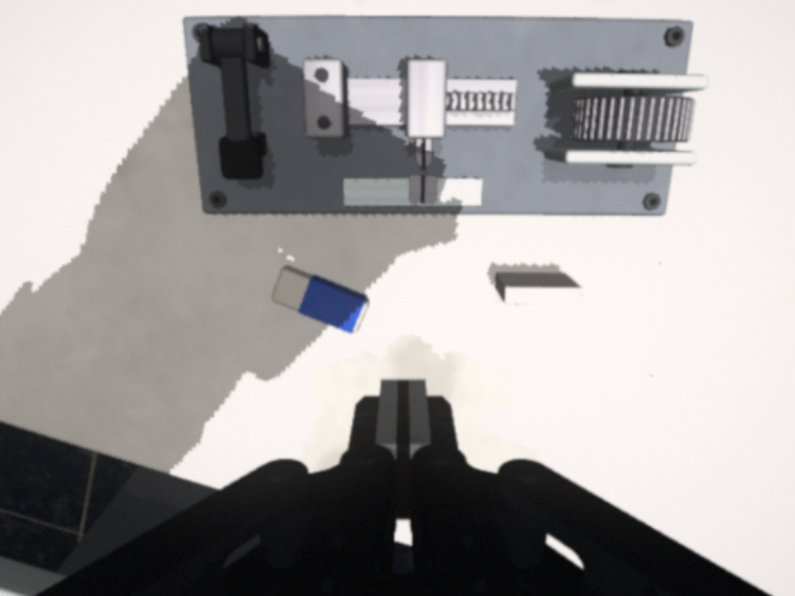

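The picture shows the lever lying flat, with its paddle at (242,157) and its top measured at 31.3 mm against 32. The pointer at (424,152) is level with the rider line at (424,188). The eraser and gauge block are unmoved.

```bash
python3 - <<'E'
from h import *
from cell import r,optics
im=optics.get_image("top")
a=load("a_top.npz")["pixels"].astype(int);d=np.abs(a-im["pixels"].astype(int)).max(2)
cv2.imwrite("pics/end_top.png",cv2.resize(im["pixels"][150:270,240:400,::-1],None,fx=5,fy=5))
for n,(u,v) in dict(brass=(292,176),collet=(342,161)).items(): print(n,np.median(d[v-8:v+8,u-8:u+8]))
r.hand_in(); print(r.current_t())
E
```

```text
brass 16.0
collet 16.0
the job is handed in; nothing more can be done
the job is handed in; nothing more can be done
```

View pics/end_top.png

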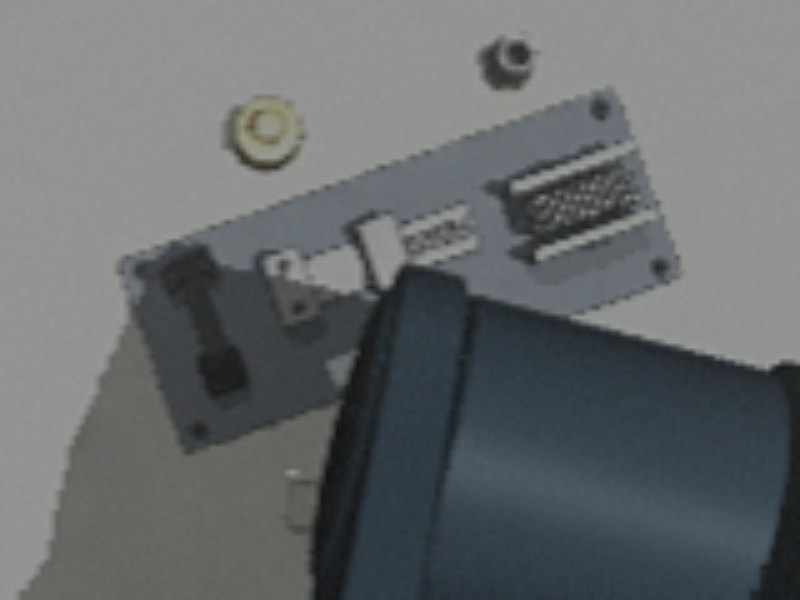

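The job is handed in at about 32 s of the 61 s allowed. The pointer stands level with the mark and the lock lever is down flat.

**Wheel:** I rolled it with the shut fingers in four strokes, three of 14 mm and one of 6.2 mm, with at most 9 N on it. That closed the gap from 15.2 mm to about 0.05 mm, measured with the finger off the wheel and the lever still raised.

**Lever:** I pressed it along its arc onto the rest, finishing with about 14 N, then moved clear.

**Last checks:**
- **Pointer:** the last reading put it about 0.2 mm past the mark, against the 2.5 mm allowed.
- **Paddle:** its top measures 31.3 mm high; the text gives 32 mm.
- **Contact:** the force on the tool was about 0 N with the arm clear.
- **Loose parts:** all four look to be where they started. I saw the eraser and gauge block in the wrist camera, and the brass weight and collet in the top view taken just before handing in.

**What disagreed or was weak:**
- **Fixture position:** the top and wrist cameras differed by about 3 mm along y. I worked from the wrist camera.
- **Brass weight and collet:** my before-and-after image comparison settled nothing (median difference 16 grey levels on both), so I judged those two by eye, after the hand-in.
- **Lever contact:** no force showed until the lever was nearly flat, so the arc motion itself was not confirmed by force, only the end state.

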